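# Hold the snap ring spread at the groove of the agitator drive

## Task

On the paint-mixing bench, slide the plain steel spacer sleeve over the drive's upright stub until it sits fully down on the shoulder, and let go of it. Then pick up the snap-ring pliers by their two handles, squeeze them fully so that the ring on their tips is spread, and carry the ring over the top of the stub and down until it is level with the groove just above the spacer. Finish while holding it there: handles squeezed, ring spread around the stub, level with the groove and roughly centred, carried by the gripper alone (not resting on the spacer or pressed hard against the stub); leave everything else on the bench where it is.

Things in the scene. Friction and masses are not known exactly. Their poses are not given: they have to be found in the camera images.
- drive: Fixed agitator drive: grey gearbox block 130 (x) x 100 (y) x 36 mm high with a round flange (84 mm diameter, top 44 mm up) and an upright steel stub in its middle; a lying motor (54 mm diameter, top with its box 64 mm up) reaches from 65 to 155 mm along its +x. Origin on the table under the stub's axis, z up.
- seat (a point): Centre of the stub's shoulder, 50 mm above the table, on the stub's axis: the spacer's underside rests here. Shoulder 48 mm diameter.
- groove (a point): Centre of the snap-ring groove on the stub's axis, 82 mm above the table (8 mm above the top of the seated spacer). Groove 6 mm high, 26 mm diameter; the stub is 30 mm in diameter above and below it.
- stub_top (a point): Top of the stub, 106 mm above the table; its last 7 mm taper from 30 to 20 mm diameter.
- spacer: Loose plain steel sleeve, standing on end: outside 46 mm, bore 33 mm, 24 mm high, 120 g nominal. Origin at the centre of its underside, z along its axis. It lies on one side of the drive, the pliers on the other; either side is possible. (A smaller steel collar nearby, 40 mm outside, is not it.)
- pliers: Loose snap-ring pliers lying flat, 0.16 kg, an open steel ring permanently hooked on their tips. Origin at table level under the pivot; +x points from the pivot to the ring, -x to the handles, z up. Mass centre about 18 mm behind the pivot. The jaws lie above the ring, to 13 mm above the underside, and stay outside the stub. Nothing hangs below the underside.
- grip_mid (a point): Where to take the pliers: midway between the two black handles, 60 mm behind the pivot (x = -60 mm), 9 mm above the underside. Each handle is 9 mm wide, 18 mm high (z 0 to 18 mm), and reaches 106 mm behind the pivot. Here they are about 54 mm over the outsides when free and 32 mm when fully squeezed across y, their outer faces then parallel to x.
- ring_mid (a point): Centre of the ring when it is fully spread, fixed in the pliers' frame: 67.9 mm ahead of the pivot on the x axis, 2 mm above the underside. The ring is 4 mm thick and lies flat; spread, its bore is 36 mm and outside 45 mm; free, its bore is only about 27 mm across y, too small for the stub.
- squeeze (a joint): How far the pliers are squeezed: 0 free, 0.18 rad fully squeezed (a firm stop; a hard grip reads up to 0.20). It takes about 8 N on each handle at grip_mid; a grip of 40 to 60 N is safe and keeps them on the stop. A spring opens them when released. Squeezing spreads the ring. Squeezing can shift the pliers a few mm down in the fingers: allow for it when matching heights.
- collar: Bystander: small steel collar, 40 mm outside, 22 mm bore, 12 mm high, in front of the drive. Origin under its centre.
- marker: Bystander: marker pen lying in front of the drive, 130 mm long, 14 mm thick. Origin under its middle.
- tape_roll: Bystander: roll of masking tape lying flat, 96 mm diameter, 25 mm high. Origin under its centre.
- paint_tin: Bystander: metal tin, 80 mm diameter, 100 mm high. Origin under its centre.
- mixing_cup: Bystander: white cup, 84 mm diameter, 100 mm high. Origin under its centre.
- solvent_bottle: Bystander: white bottle, 66 mm diameter, 170 mm high. Origin under its centre.
- wrench: Bystander: wrench lying flat at the right of the table. Origin under its middle.
Things that resemble listed ones, but are neither listed nor needed, are in the scene too. Leave any blue or purple look-alike of the spacer alone.

How it is judged:
By the outcome, as a careful person would: the job done as asked, in the order asked, and still so for the second after the job is handed in, while the arm keeps its last pose, push and grip.
It also fails if it takes over 64 s, if anything falls off the work surface, if the arm or the gripper's body presses on something with over 40 N, if the wrist force passes 120 N, or if a joint passes its speed limit or range.

## Robot

A 7-joint arm with a two-finger parallel gripper is mounted at the origin on the work surface. World frame = base frame: x ahead of the robot, y to its left, z up, the work surface at z = 0. Lengths are in m, angles in rad, forces in N, time in s.
With the tool pointing down it reaches from about 0.425 to 0.825 m from the base axis. Payload 3.6 kg.
Tool frame: the origin (TCP) lies on the centre line of the jaws, within the pads' length; the fingertips stand ahead of it and the grasp point (between the pads) lies 11 mm behind it (tcp_to_tips is the z of the fingertips in the tool frame, in m); z points along the fingers, y is the line along which they close (so a half turn about z gives the same grasp; the last joint's range is limited). The gripper opens to 93 mm and grips with 3 to 60 N. Pads are 15 mm wide; open, the fingers measure 128 mm over their backs; the gripper's body (75 mm by 188 mm) begins 65 mm behind the grasp point.
Start: joints at [1.165, 0.615, -0.013, 1.423, 0.008, 1.103, -0.04], TCP at [0.241, -0.604, 0.227] pointing down, gripper open.
Joint ranges: [-3.12, 3.12], [-0.3, 2.06], [-1.34, 1.32], [0.26, 2.42], [-1.36, 4.5], [0.01, 1.98], [-2.84, 2.84]. Speed limits (rad/s): [2.79, 2.79, 3.14, 3.14, 3.14, 3.14, 3.14].

## Interface

Orientations are given as a unit quaternion [w, x, y, z].
In Python, from station import * gives the robot as it stands. The module is installed in compiled form; this text tells all that it offers.
- The arm moves only by the shell command python3 -m pendant 'ROWS' [FORCE]. ROWS is a JSON object of lists of equal length, an entry for each row: "translation": the shift along the world's x, y, z as a fraction of full scale, a list of three; "twist": the turn, a rotation vector about the world's x, y, z as a fraction of full scale, a list of three; "gripper": the closure, from -1 (fully open) to 1 (shut). In form: {"translation": [[x, y, z], ...], "twist": [[rx, ry, rz], ...], "gripper": [gripper, ...]}. A call has exactly 8 rows; each row is the pose to reach, as a shift and turn from the pose commanded when the call began, turning the shorter way round; what a row does not reach only later rows make up. Full scale, the value 1, is 30 cm for a shift and 180 degrees for a turn. A row lasts 1/8 s, in which the tool goes at most 62.5 mm and 10.7 degrees, less where a joint would pass 70% of its speed; a pose out of reach is approached as far as the arm can. A call with a number of a shift or a turn outside -1 to 1 is refused whole. A call with a gripper value outside its range is refused whole. The fingers move at their own pace and stop on an object; FORCE is the grip in N (left out, the last holds). Time passes only in rows, so rows that repeat a pose let the fingers close, or fill a call up. It gives the time, the measured TCP pose, the force, the opening and the grip force at its end, in the units of the state.
- observe(): the state, without advancing time (a new reading comes with each control period).
- capture(name): name is "scene" or "top"; returns the picture (384x512x3 uint8, blue, green, red); there is no depth.
- camera_info(name): a dict with "K" (3x3 intrinsics, pixels), "R" (3x3) and "t" (3): a world point X has camera coordinates R X + t. Camera axes: x right, y down, z forward; pixel columns grow to the right and rows downward; lengths in m; the calibration is good to about 2 mm. A picture is of the moment at which its call begins. camera_info takes no time and is no camera call.
- finish_job(): hands the job in; it is judged then, once.
Trained networks look in the newest picture that a camera, given by its name, has taken for a name from the list of things; names that differ only in an ending like _2 or _b are one class to them, and where a whole thing is asked for, a point or a joint stands for the part that bears it (a point fixed in the world has none). Each returns a list of dicts, best first, with "confidence" (0 to 1); they miss things now and then, are a little off and sometimes report something else, mostly with a low value. They report only what shows in the picture. A call takes as long as a camera call. They do not tell look-alikes from the thing itself.
- regions_of(name, camera): "pixels" (384x512 bool, what is visible of it) and "position" ([column, row] in pixels, amid what is visible of it).
The state is a dict: "time": time; "joint_positions": joint angles; "joint_velocities": joint speeds; "effort": joint torques, N m; "position": TCP position; "ee_rot": TCP orientation; "ft_force": force on the tool from outside, world axes, zero at the start; "torque": the same for the moment, N m; "finger_gap": finger opening in m; "finger_force": force on a finger pad.
Only numpy, scipy, OpenCV 4.12 (cv2) and the standard library are available. Lean on these libraries where they do the work, as an engineer would, in place of code of your own. Each camera call takes 0.05 s, during which the arm holds its last target. There are 200 camera calls.

## Working session

There is one attempt and no reset: what is moved stays moved. The work goes in short steps, Python scripts to look and compute and a shell command to move; the robot and the scene stay as the last step left them, time stands still between calls to the robot, and variables do not carry over. Pictures are saved under pics/ and viewed, at most 10 in all, crops included, and the job is handed in when it is done.

```bash
mkdir -p pics
cat > h.py <<'E'
from station import *
import numpy as np, cv2
def ray(cam,px,z):
    c=camera_info(cam);K,R,t=map(np.array,(c["K"],c["R"],c["t"]))
    d=R.T@np.linalg.inv(K)@np.array([px[0],px[1],1.]);o=-R.T@t
    return (o+d*(z-o[2])/d[2])
def proj(cam,X):
    c=camera_info(cam);K,R,t=map(np.array,(c["K"],c["R"],c["t"]))
    p=K@(R@np.array(X)+t);return p[:2]/p[2]
E
python3 - <<'E'
from h import *
a=capture("top");b=capture("scene")
cv2.imwrite("pics/top.png",cv2.resize(a,(768,576)));cv2.imwrite("pics/scene.png",cv2.resize(b,(768,576)))
for n,z in (("drive",.04),("spacer",.012),("pliers",.009),("collar",.006),("marker",.007)):
  for cam in("top","scene"):
    for r in regions_of(n,cam)[:4]: print(n,cam,round(r["confidence"],2),np.round(r["position"]),ray(cam,r["position"],z).round(3),r["pixels"].sum())
s=observe();print(s)
for c in("top","scene"):
  i=camera_info(c);R=np.array(i["R"]);print(c,(-R.T@np.array(i["t"])).round(3),R.round(2).tolist(),i["K"])
E
```

```text
drive top 0.73 [248. 176.] [0.66  0.072 0.04 ] 1854
drive scene 0.79 [276. 224.] [0.681 0.046 0.04 ] 1822
spacer top 0.69 [174. 195.] [0.606 0.306 0.012] 50
spacer top 0.6 [168. 235.] [0.48  0.324 0.012] 119
spacer top 0.6 [247. 179.] [0.658 0.073 0.012] 1848
spacer top 0.52 [190. 200.] [0.591 0.255 0.012] 103
spacer scene 0.67 [304. 169.] [0.503 0.334 0.012] 130
spacer scene 0.6 [302. 190.] [0.589 0.243 0.012] 153
spacer scene 0.56 [318. 184.] [0.602 0.309 0.012] 117
pliers top 0.64 [370. 222.] [ 0.519 -0.312  0.009] 372
pliers top 0.24 [108. 206.] [0.572 0.518 0.009] 806
collar top 0.66 [290. 243.] [ 0.454 -0.061  0.006] 67
marker top 0.5 [251. 253.] [0.423 0.063 0.007] 126
marker scene 0.56 [283. 223.] [0.663 0.089 0.007] 1776
{'time': 0.6, 'joint_positions': array([ 1.16450912,  0.61489668, -0.01260604,  1.42338203,  0.00811445,
        1.10343325, -0.04035699]), 'joint_velocities': array([-1.63593041e-03,  8.81908205e-04,  8.77750877e-04, -1.81117973e-05,
        9.62730123e-04, -1.75509332e-03,  1.82481701e-03]), 'effort': array([-1.65411245e-05, -4.58554566e+01,  2.08861325e-01, -1.65946805e+01,
       -6.10393239e-02,  1.33895429e-02,  5.27598820e-05]), 'position': array([ 0.24097974, -0.60364655,  0.22664833]), 'ee_rot': array([-3.65473535e-05,  9.82015202e-01,  1.88801857e-01,  5.80200240e-06]), 'ft_force': array([0.40962762, 0.02539911, 0.35594936]), 'torque': array([-0.02028474,  0.01128038, -0.03064302]), 'finger_force': 0.0, 'finger_gap': 0.09267451503937714}
top [0.367 0.055 1.404] [[-0.0, -1.0, -0.01], [-0.98, 0.0, -0.18], [0.18, 0.01, -0.98]] [[443.61318692   0.         250.07017763]
 [  0.         443.61318692 191.64906572]
 [  0.           0.           1.        ]]
scene [ 1.259 -0.47   0.825] [[0.62, 0.78, -0.01], [0.51, -0.41, -0.76], [-0.59, 0.47, -0.65]] [[364.05868143   0.         259.71755007]
 [  0.         364.05868143 195.88018876]
 [  0.           0.           1.        ]]
```

View pics/top.png

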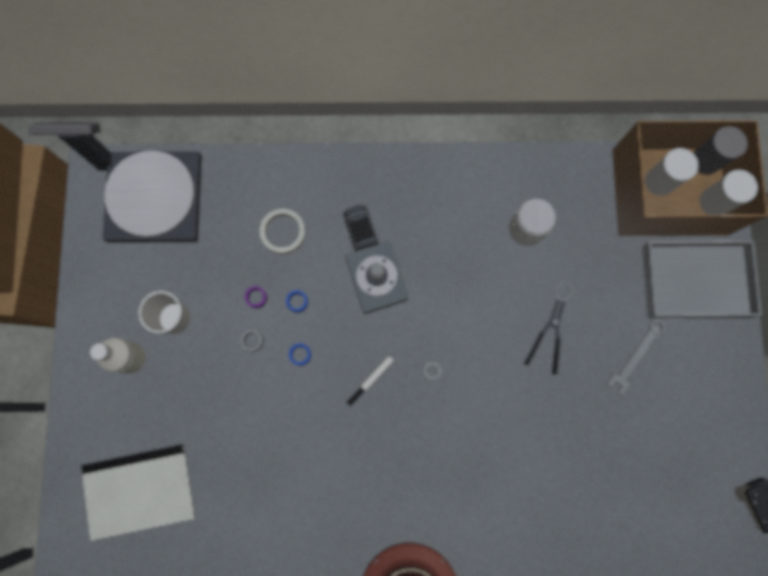

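View pics/scene.png

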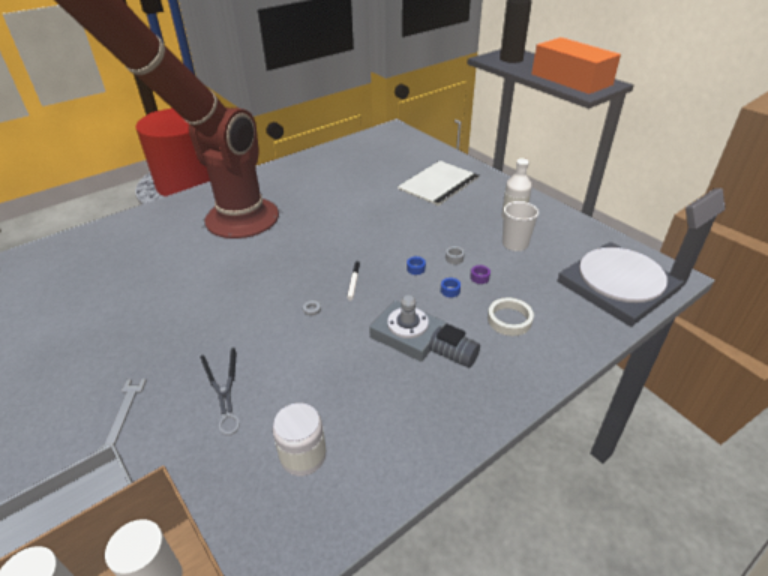

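View composite.

Pictures: the top view shows the drive at (376,275) with the stub in its middle, and the pliers at (556,325) pointing up to the ring at (565,290). Spacer candidates, in view pixels: steel (251,340), purple (256,297), blue (297,301) and blue (300,354). The smaller steel collar sits at (432,370), in front of the drive. The steel sleeve at (251,340) fits: it is plain steel, larger than the collar and on the side away from the pliers. I'll confirm that in an enlarged crop.

Run:
```python
from h import *
a=np.mean([capture("top").astype(float) for _ in range(4)],0).astype(np.uint8)
b=np.mean([capture("scene").astype(float) for _ in range(4)],0).astype(np.uint8)
np.savez("im.npz",a=a,b=b)
f=lambda im,x,y,w,h:cv2.resize(im[y:y+h,x:x+w],(400,300),interpolation=cv2.INTER_CUBIC)
cv2.imwrite("pics/c.png",np.vstack([np.hstack([f(a,150,180,80,60),f(b,260,150,80,60)]),np.hstack([f(a,340,185,80,60),f(a,210,150,80,60)])]))
```

```text
(no output)
```

View pics/c.png

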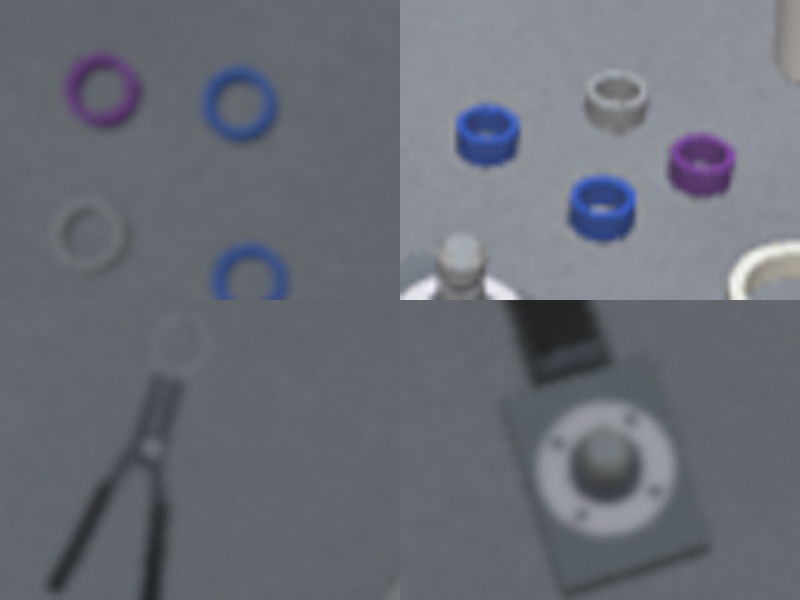

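Run:
```python
from h import *
d=np.load("im.npz");a,b=d["a"],d["b"]
def ell(im,x,y,w,h,f,k=8):
    c=cv2.resize(im[y:y+h,x:x+w],None,fx=k,fy=k,interpolation=cv2.INTER_CUBIC)
    m=f(c).astype(np.uint8)
    cs,_=cv2.findContours(m,0,1);q=max(cs,key=cv2.contourArea);e=cv2.fitEllipse(cv2.convexHull(q))
    return (np.array(e[0])+.5)/k-.5+[x,y],np.array(e[1])/k
for n,im,bx in(("top",a,(230,160,44,44)),("scene",b,(250,195,45,35))):
    for th in (125,140):
        p,s=ell(im,*bx,lambda c:c.min(2)>th);print("flange",n,p.round(2),s.round(1),ray(n,p,.044).round(4))
# spacer outlines by difference from table colour
for n,im,bx in(("top",a,(157,215,22,24)),("scene",b,(293,158,22,24))):
    x,y,w,h=bx;cr=im[y:y+h,x:x+w].astype(float)
    bg=np.median(np.r_[cr[0],cr[-1],cr[:,0],cr[:,-1]],0)
    for th in(10,16):
        p,s=ell(im,*bx,lambda c:np.abs(c-bg).max(2)>th);print("spacer",n,p.round(2),s.round(1),ray(n,p,.012 if n=="scene" else .02).round(4))
print("rim picks",ray("top",(150+89.5/5-.5,180+234.5/5-.5),.024),ray("scene",(260+216.5/5-.5,150+88.5/5-.5),.024))
print("stubtop",ray("scene",(260+61/5-.5,150+246/5-.5),.106),ray("top",(251-.4,180-.4),.106))
pk=lambda u,v,z:ray("top",(340+u/5-.4,185+v/5-.4),z)
R,P,h1,h2=pk(179,42,.003),pk(151,148,.012),pk(56,283,.012),pk(150,295,.012)
print("ring",R,"pivot",P,"ends",h1,h2)
for q in(P,(h1+h2)/2):
    v=R-q;print(np.linalg.norm(v[:2]),np.degrees(np.arctan2(v[1],v[0])))
s=observe();from scipy.spatial.transform import Rotation as Q
print(Q.from_quat(np.roll(s["ee_rot"],-1)).as_matrix().round(3))
```

```text
flange top [250.76 183.27] [26.2 26.8] [0.6371 0.0621 0.044 ]
flange top [253.76 191.87] [ 6.7 14.6] [0.6097 0.0529 0.044 ]
flange scene [271.82 204.03] [42.3 49. ] [0.6052 0.0916 0.044 ]
flange scene [271.62 213.94] [21.6 28. ] [0.6399 0.0618 0.044 ]
spacer top [170.52 228.6 ] [ 9.9 12.8] [0.4986 0.3137 0.02  ]
spacer top [164.58 224.42] [3.1 6. ] [0.5118 0.3327 0.02  ]
spacer scene [302.92 170.81] [11.8 13.7] [0.5101 0.3215 0.012 ]
spacer scene [302.88 170.74] [11.5 13.2] [0.5097 0.3217 0.012 ]
rim picks [0.50515331 0.32287859 0.024     ] [0.50481906 0.3247483  0.024     ]
stubtop [0.63867717 0.0619407  0.106     ] [0.63590696 0.0622403  0.106     ]
ring [ 0.61150719 -0.3362325   0.003     ] pivot [ 0.54218813 -0.31249736  0.012     ] ends [ 0.45768249 -0.24903201  0.012     ] [ 0.45000526 -0.30717159  0.012     ]
0.07326996890229283 -18.901419029581533
0.16803837742667338 -20.23900480011575
[[ 0.929  0.371  0.   ]
 [ 0.371 -0.929  0.   ]
 [ 0.    -0.    -1.   ]]
```

Crop: the sleeve is plain steel and its bore is wide. The two blue rings and the purple one are decoys. The sleeve is at about (0.505, 0.324), the stub at (0.638, 0.062), and the pliers have a yaw of about -20°.

```bash
python3 -c "
import station;print(station.tcp_to_tips)"
python3 -m pendant '{"translation":[[0.1,0.13,0],[0.2,0.26,0],[0.3,0.38,0],[0.4,0.5,0],[0.5,0.63,0],[0.6,0.75,0],[0.7,0.88,0],[0.8,1,0]],"twist":[[0,0,0.02],[0,0,0.03],[0,0,0.05],[0,0,0.06],[0,0,0.08],[0,0,0.1],[0,0,0.11],[0,0,0.128]],"gripper":[-1,-1,-1,-1,-1,-1,-1,-1]}' 30
python3 -m pendant '{"translation":[[0.04,0.13,0],[0.08,0.26,0],[0.12,0.38,0],[0.16,0.5,0],[0.2,0.63,0],[0.24,0.75,0],[0.27,0.88,0],[0.3,1,0]],"twist":[[0,0,0],[0,0,0],[0,0,0],[0,0,0],[0,0,0],[0,0,0],[0,0,0],[0,0,0]],"gripper":[-1,-1,-1,-1,-1,-1,-1,-1]}'
python3 -m pendant '{"translation":[[-0.03,0.13,0],[-0.06,0.26,0],[-0.09,0.38,0],[-0.12,0.5,0],[-0.15,0.63,0],[-0.18,0.75,0],[-0.2,0.88,0],[-0.22,1,0]],"twist":[[0,0,0],[0,0,0],[0,0,0],[0,0,0],[0,0,0],[0,0,0],[0,0,0],[0,0,0]],"gripper":[-1,-1,-1,-1,-1,-1,-1,-1]}'
```

```text
0.008
time: 2.0
position: [0.482, -0.3023, 0.2269]
ee_rot: [0.0, 0.924, 0.382, 0.0]
ft_force: [0.5, -0.1, 0.9]
finger_gap: 0.0929
finger_force: 0.0
time: 3.0
position: [0.5713, -0.0022, 0.2268]
ee_rot: [-0.0, 0.924, 0.381, 0.0]
ft_force: [-0.5, -0.6, -0.9]
finger_gap: 0.0934
finger_force: 0.0
time: 4.0
position: [0.5047, 0.2978, 0.2268]
ee_rot: [-0.0, 0.924, 0.381, 0.0]
ft_force: [0.8, -0.2, -0.6]
finger_gap: 0.0931
finger_force: 0.0
```

```bash
python3 -m pendant '{"translation":[[0,0.087,-0.1],[0,0.087,-0.2],[0,0.087,-0.3],[0,0.087,-0.42],[0,0.087,-0.54],[0,0.087,-0.64],[0,0.087,-0.71],[0,0.087,-0.71]],"twist":[[0,0,0],[0,0,0],[0,0,0],[0,0,0],[0,0,0],[0,0,0],[0,0,0],[0,0,0]],"gripper":[-1,-1,-1,-1,-1,-1,-1,-1]}' 5
python3 -m pendant '{"translation":[[0,0,0],[0,0,0],[0,0,0],[0,0,0],[0,0,0],[0,0,0],[0,0,0],[0,0,0]],"twist":[[0,0,0],[0,0,0],[0,0,0],[0,0,0],[0,0,0],[0,0,0],[0,0,0],[0,0,0]],"gripper":[1,1,1,1,1,1,1,1]}' 5
```

```text
time: 5.0
position: [0.504, 0.3217, 0.0121]
ee_rot: [0.0, 0.925, 0.381, -0.002]
ft_force: [-0.6, -0.1, -0.5]
finger_gap: 0.093
finger_force: 0.0
time: 6.0
position: [0.5049, 0.3227, 0.0138]
ee_rot: [-0.0, 0.924, 0.381, 0.0]
ft_force: [-0.3, 0.0, 2.6]
finger_gap: 0.0465
finger_force: 5.0
```

```bash
python3 -m pendant '{"translation":[[0,0,0],[0,0,0],[0,0,0],[0,0,0],[0,0,0],[0,0,0],[0,0,0],[0,0,0]],"twist":[[0,0,0],[0,0,0],[0,0,0],[0,0,0],[0,0,0.05],[0,0,0.1],[0,0,0.15],[0,0,0.2]],"gripper":[-1,-1,-1,-1,-1,-1,-1,-1]}' 5
python3 -m pendant '{"translation":[[0,0,0],[0,0,0],[0,0,0],[0,0,0],[0,0,0],[0,0,0],[0,0,0],[0,0,0]],"twist":[[0,0,0.05],[0,0,0.1],[0,0,0.15],[0,0,0.2],[0,0,0.25],[0,0,0.3],[0,0,0.3],[0,0,0.3]],"gripper":[-1,-1,-1,-1,-1,-1,-1,-1]}' 5
python3 -m pendant '{"translation":[[0,0,0],[0,0,0],[0,0,0],[0,0,0],[0,0,0],[0,0,0],[0,0,0],[0,0,0]],"twist":[[0,0,0],[0,0,0],[0,0,0],[0,0,0],[0,0,0],[0,0,0],[0,0,0],[0,0,0]],"gripper":[1,1,1,1,1,1,1,1]}' 25
```

```text
time: 7.0
position: [0.5051, 0.3223, 0.0136]
ee_rot: [0.0, 0.76, 0.65, -0.0]
ft_force: [0.9, -0.4, 1.1]
finger_gap: 0.093
finger_force: 0.0
time: 8.0
position: [0.5051, 0.3223, 0.0136]
ee_rot: [0.0, 0.385, 0.923, -0.0]
ft_force: [0.0, 0.2, 0.2]
finger_gap: 0.0929
finger_force: 0.0
time: 9.0
position: [0.5051, 0.3227, 0.0137]
ee_rot: [-0.0, 0.384, 0.923, 0.0]
ft_force: [0.4, 0.6, -0.5]
finger_gap: 0.0445
finger_force: 25.0
```

```bash
python3 -m pendant '{"translation":[[0,0,0.1],[0,0,0.25],[0,0,0.42],[0.06,-0.11,0.42],[0.14,-0.28,0.42],[0.22,-0.43,0.42],[0.3,-0.58,0.42],[0.36,-0.7,0.42]],"twist":[[0,0,0],[0,0,0],[0,0,0],[0,0,0],[0,0,0],[0,0,0],[0,0,0],[0,0,0]],"gripper":[1,1,1,1,1,1,1,1]}' 25
python3 -m pendant '{"translation":[[0.04,-0.08,0],[0.083,-0.168,0],[0.083,-0.168,0],[0.083,-0.168,0],[0.083,-0.168,0],[0.083,-0.168,0],[0.083,-0.168,0],[0.083,-0.168,0]],"twist":[[0,0,0],[0,0,0],[0,0,0],[0,0,0],[0,0,0],[0,0,0],[0,0,0],[0,0,0]],"gripper":[1,1,1,1,1,1,1,1]}' 25
python3 - <<'E'
from h import *
a=capture("top");b=capture("scene")
f=lambda im,x,y,w,h:cv2.resize(im[y:y+h,x:x+w],(400,400),interpolation=cv2.INTER_CUBIC)
cv2.imwrite("pics/d.png",np.hstack([f(a,225,155,60,60),f(b,240,165,60,60)]))
E
```

```text
time: 10.0
position: [0.6134, 0.1091, 0.1389]
ee_rot: [-0.0, 0.385, 0.923, -0.001]
ft_force: [0.0, 0.3, -2.0]
finger_gap: 0.0446
finger_force: 25.0
time: 11.0
position: [0.6378, 0.0623, 0.1397]
ee_rot: [-0.0, 0.384, 0.923, -0.0]
ft_force: [0.5, -0.2, -2.1]
finger_gap: 0.0445
finger_force: 25.0
```

View pics/d.png

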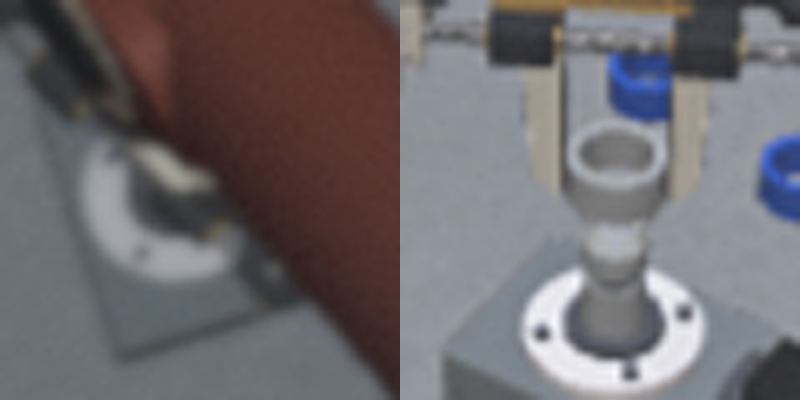

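The spacer hangs in the fingers at (617,170) in the crop, right over the stub (axis at column ~614, and perspective explains the 3 px). I'll lower it.

```bash
python3 -m pendant '{"translation":[[0,0,-0.03],[0,0,-0.06],[0,0,-0.075],[0,0,-0.09],[0,0,-0.1],[0,0,-0.11],[0,0,-0.12],[0,0,-0.12]],"twist":[[0,0,0],[0,0,0],[0,0,0],[0,0,0],[0,0,0],[0,0,0],[0,0,0],[0,0,0]],"gripper":[1,1,1,1,1,1,1,1]}' 25
```

```text
time: 12.1
position: [0.6378, 0.062, 0.1034]
ee_rot: [-0.0, 0.384, 0.923, -0.0]
ft_force: [0.5, -0.1, -1.8]
finger_gap: 0.0446
finger_force: 25.0
```

```bash
python3 -m pendant '{"translation":[[0,0,-0.02],[0,0,-0.04],[0,0,-0.06],[0,0,-0.08],[0,0,-0.1],[0,0,-0.115],[0,0,-0.128],[0,0,-0.128]],"twist":[[0,0,0],[0,0,0],[0,0,0],[0,0,0],[0,0,0],[0,0,0],[0,0,0],[0,0,0]],"gripper":[1,1,1,1,1,1,1,1]}' 25
```

```text
time: 13.1
position: [0.6377, 0.062, 0.0649]
ee_rot: [-0.0, 0.384, 0.923, -0.0]
ft_force: [0.3, -0.1, -1.0]
finger_gap: 0.0442
finger_force: 25.0
```

```bash
python3 -m pendant '{"translation":[[0,0,-0.003],[0,0,-0.006],[0,0,-0.008],[0,0,-0.008],[0,0,-0.008],[0,0,-0.008],[0,0,-0.008],[0,0,-0.008]],"twist":[[0,0,0],[0,0,0],[0,0,0],[0,0,0],[0,0,0],[0,0,0],[0,0,0],[0,0,0]],"gripper":[1,1,1,1,1,1,1,1]}' 25
```

```text
time: 14.1
position: [0.6381, 0.0621, 0.0637]
ee_rot: [0.0, 0.384, 0.923, 0.0]
ft_force: [-1.9, -0.8, 4.8]
finger_gap: 0.0449
finger_force: 25.0
```

```bash
python3 -m pendant '{"translation":[[0,0,0],[0,0,0],[0,0,0],[0,0,0],[0,0,0.1],[0,0,0.25],[0,0,0.4],[0,0,0.5]],"twist":[[0,0,0],[0,0,0],[0,0,0],[0,0,0],[0,0,0],[0,0,0],[0,0,0],[0,0,0]],"gripper":[-1,-1,-1,-1,-1,-1,-1,-1]}' 25
python3 -m pendant '{"translation":[[-0.06,-0.13,0],[-0.12,-0.25,0],[-0.18,-0.38,0],[-0.24,-0.5,0],[-0.3,-0.63,0],[-0.36,-0.75,0],[-0.4,-0.8,0],[-0.4,-0.8,0]],"twist":[[0,0,0.03],[0,0,0.06],[0,0,0.09],[0,0,0.12],[0,0,0.139],[0,0,0.139],[0,0,0.139],[0,0,0.139]],"gripper":[-1,-1,-1,-1,-1,-1,-1,-1]}'
python3 - <<'E'
from h import *
b=np.mean([capture("scene").astype(float) for _ in range(3)],0).astype(np.uint8)
f=lambda im,x,y,w,h:cv2.resize(im[y:y+h,x:x+w],(400,400),interpolation=cv2.INTER_CUBIC)
cv2.imwrite("pics/e.png",np.hstack([f(b,240,180,60,60),f(b,115,225,70,70)]))
# handle fit: dark mask in top & scene
d=np.load("im.npz")
for n,im,bx in(("top",d["a"],(345,212,35,36)),("scene",d["b"],(130,228,32,36))):
    x,y,w,h=bx;g=im[y:y+h,x:x+w].max(2)
    ys,xs=np.nonzero(g<np.median(g)*.62);p=np.c_[xs+x,ys+y]
    W=np.array([ray(n,q,.012) for q in p])[:,:2]
    # lines: split by 2-cluster across
    k,l,c=cv2.kmeans(W.astype(np.float32),2,None,(3,50,1e-5),5,cv2.KMEANS_PP_CENTERS)
    for i in(0,1):
        v=cv2.fitLine(W[l[:,0]==i].astype(np.float32),1,0,.01,.01).ravel();print(n,len(W[l[:,0]==i]),v.round(4),np.degrees(np.arctan2(v[1],v[0])).round(1))
E
```

```text
time: 15.1
position: [0.6384, 0.0626, 0.2153]
ee_rot: [0.001, 0.384, 0.923, 0.001]
ft_force: [0.6, 0.2, 0.2]
finger_gap: 0.093
finger_force: 0.0
time: 16.1
position: [0.5171, -0.1797, 0.2126]
ee_rot: [-0.0, 0.177, 0.984, -0.0]
ft_force: [-0.1, -0.5, 0.4]
finger_gap: 0.093
finger_force: 0.0
top 53 [ 0.8635 -0.5044  0.5003 -0.274 ] -30.3
top 66 [ 0.9843 -0.1763  0.4665 -0.3096] -10.2
scene 90 [ 0.2837  0.9589  0.4703 -0.2803] 73.5
scene 70 [ 0.7664 -0.6424  0.5266 -0.2906] -40.0
```

View pics/e.png

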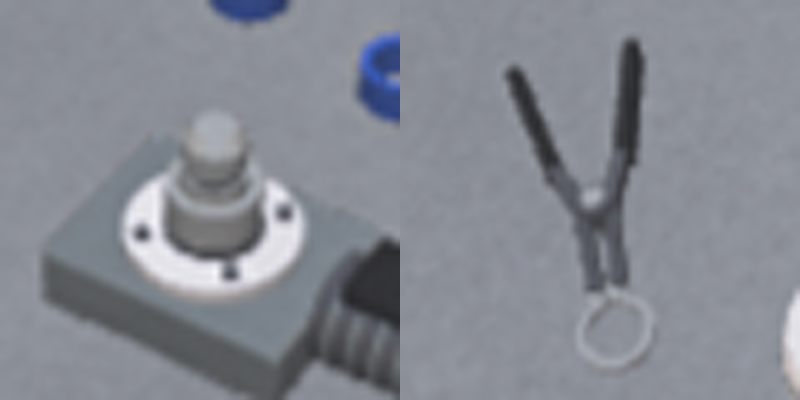

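The spacer (crop, 213,215) sits down on the shoulder. The pliers lie untouched, with the ring at (615,328) and the pivot at (593,200).

Run:
```python
from h import *
k=lambda u,v,z:ray("scene",(115+(u-400+.5)*.175-.5,225+(v+.5)*.175-.5),z)[:2]
R,P,a,b=k(615,328,.003),k(593,197,.014),k(514,72,.012),k(632,42,.012)
print(R,P,a,b,(a+b)/2)
for q in(P,(a+b)/2):
    v=R-q;print(np.linalg.norm(v),np.degrees(np.arctan2(v[1],v[0])))
```

```text
[ 0.6092661  -0.33368559] [ 0.53900041 -0.30916163] [ 0.43292178 -0.30438656] [ 0.45209967 -0.24575   ] [ 0.44251073 -0.27506828]
0.07442239201514177 -19.23988034478993
0.17675786955500028 -19.367429850038526
```

```bash
python3 -m pendant '{"translation":[[-0.05,-0.15,-0.1],[-0.103,-0.28,-0.2],[-0.103,-0.377,-0.3],[-0.103,-0.377,-0.4],[-0.103,-0.377,-0.5],[-0.103,-0.377,-0.6],[-0.103,-0.377,-0.673],[-0.103,-0.377,-0.673]],"twist":[[0,0,0],[0,0,0],[0,0,0],[0,0,0],[0,0,0],[0,0,0],[0,0,0],[0,0,0]],"gripper":[-1,-1,-1,-1,-1,-1,-1,-1]}' 10
python3 -m pendant '{"translation":[[0,0,0],[0,0,0],[0,0,0],[0,0,0],[0,0,0],[0,0,0],[0,0,0],[0,0,0]],"twist":[[0,0,0],[0,0,0],[0,0,0],[0,0,0],[0,0,0],[0,0,0],[0,0,0],[0,0,0]],"gripper":[1,1,1,1,1,1,1,1]}' 50
```

```text
time: 17.25
position: [0.4879, -0.29, 0.0103]
ee_rot: [-0.0, 0.174, 0.985, 0.0]
ft_force: [0.0, -0.7, 0.6]
finger_gap: 0.0928
finger_force: 0.0
time: 18.25
position: [0.4873, -0.2911, 0.0112]
ee_rot: [0.0, 0.175, 0.985, -0.0]
ft_force: [-0.3, -0.2, 3.0]
finger_gap: 0.0281
finger_force: 49.9
```

```bash
python3 -m pendant '{"translation":[[0,0,0.05],[0,0,0.15],[0,0,0.28],[0,0,0.4],[0.02,0.1,0.45],[0.03,0.25,0.45],[0.04,0.4,0.45],[0.05,0.55,0.45]],"twist":[[0,0,0],[0,0,0],[0,0,0],[0,0,0],[0,0,0],[0,0,0],[0,0,0],[0,0,0]],"gripper":[1,1,1,1,1,1,1,1]}' 50
python3 -m pendant '{"translation":[[0.01,0.15,0],[0.02,0.3,0],[0.03,0.45,0],[0.04,0.6,0],[0.045,0.7,0],[0.051,0.775,0],[0.051,0.775,0],[0.051,0.775,0]],"twist":[[0,0,0],[0,0,0],[0,0,0],[0,0,0],[0,0,0],[0,0,0],[0,0,0],[0,0,0]],"gripper":[1,1,1,1,1,1,1,1]}' 50
python3 - <<'E'
from h import *
a=np.mean([capture("top").astype(float) for _ in range(3)],0).astype(np.uint8)
b=np.mean([capture("scene").astype(float) for _ in range(3)],0).astype(np.uint8)
np.savez("im2.npz",a=a,b=b)
f=lambda im,x,y,w,h:cv2.resize(im[y:y+h,x:x+w],(400,400),interpolation=cv2.INTER_CUBIC)
cv2.imwrite("pics/f.png",np.hstack([f(a,225,150,60,60),f(b,235,170,60,60)]))
E
```

```text
time: 19.25
position: [0.5016, -0.1245, 0.1464]
ee_rot: [-0.0, 0.175, 0.985, 0.0]
ft_force: [1.0, 1.6, -1.1]
finger_gap: 0.0283
finger_force: 49.9
time: 20.25
position: [0.517, 0.105, 0.1458]
ee_rot: [-0.0, 0.176, 0.984, -0.001]
ft_force: [-0.3, 0.1, -2.5]
finger_gap: 0.0278
finger_force: 49.9
```

View pics/f.png

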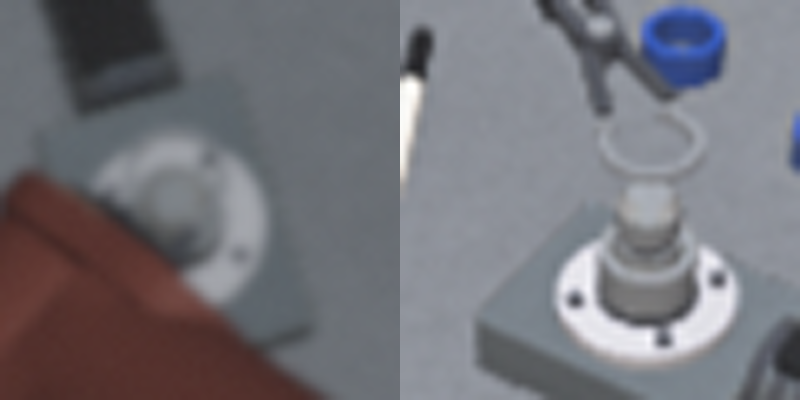

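Run:
```python
from h import *
T=lambda p:((np.array(p)-[235,170]+.5)*400/60-.5+[400,0]).round(1)
I=lambda u,v:(235+(u-400+.5)*.15-.5,170+(v+.5)*.15-.5)
print("want",T(proj("scene",[.638,.062,.1368])),T(proj("scene",[.638,.062,.106])),T(proj("scene",[.638,.062,.044])))
for z in(.131,.1348,.1388):print(z,ray("scene",I(654,144),z))
print("flange",ray("scene",I(647.5,290),.044))
im=np.load("im2.npz")["b"]
c=cv2.resize(im[170:202,262:292],None,fx=20,fy=20,interpolation=cv2.INTER_CUBIC)
g=cv2.createCLAHE(2,(4,4)).apply(c.max(2))
for z in(.131,.1368):
  for r in(.018,.0225):
    p=np.array([proj("scene",[.638+r*np.cos(t),.062+r*np.sin(t),z]) for t in np.linspace(0,6.28,60)])
    q=((p-[262,170]+.5)*20-.5).astype(int)
    if z>.135: cv2.polylines(g,[q],True,0,1)
cv2.imwrite("pics/g.png",g[:590])
```

```text
want [647.7 140.8] [646.6 193.3] [644.6 293.4]
0.131 [0.63621609 0.06724036 0.131     ]
0.1348 [0.63962454 0.0642986  0.1348    ]
0.1388 [0.64321239 0.06120202 0.1388    ]
flange [0.63707692 0.06452552 0.044     ]
```

View pics/g.png

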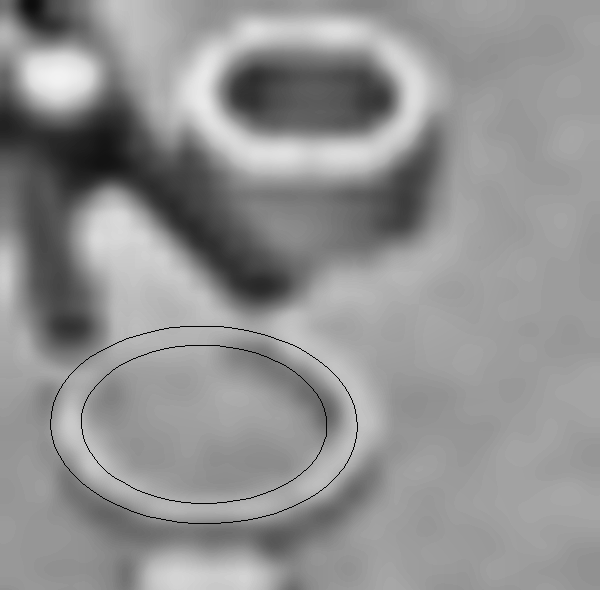

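The ring hangs over the stub. Its overlay sits about 1–2 mm image-left of the real ring, and the ring centre is at crop (654,144). I'll shift it slightly and lower it over the taper, watching the force.

```bash
python3 -m pendant '{"translation":[[-0.003,-0.003,-0.03],[-0.003,-0.003,-0.06],[-0.003,-0.003,-0.075],[-0.003,-0.003,-0.085],[-0.003,-0.003,-0.095],[-0.003,-0.003,-0.105],[-0.003,-0.003,-0.115],[-0.003,-0.003,-0.115]],"twist":[[0,0,0],[0,0,0],[0,0,0],[0,0,0],[0,0,0],[0,0,0],[0,0,0],[0,0,0]],"gripper":[1,1,1,1,1,1,1,1]}' 50
python3 -c "
from h import *
for i in range(4): capture('scene');s=observe();print(s['ft_force'].round(2),s['torque'].round(3))"
```

```text
time: 21.55
position: [0.5163, 0.1055, 0.1112]
ee_rot: [-0.0, 0.175, 0.985, -0.0]
ft_force: [-0.7, -0.4, -1.9]
finger_gap: 0.0282
finger_force: 49.9
[ 0.3  -0.43 -1.19] [ 0.082 -0.076 -0.031]
[ 0.    0.3  -1.17] [ 0.035 -0.093 -0.019]
[-0.3  -0.14 -1.36] [ 0.123 -0.077 -0.011]
[-0.22 -0.05 -1.17] [ 0.055 -0.104 -0.07 ]
```

No contact. I'll go on down to about 1.5 mm above groove level, then look.

```bash
python3 -m pendant '{"translation":[[0,0,-0.01],[0,0,-0.02],[0,0,-0.03],[0,0,-0.04],[0,0,-0.05],[0,0,-0.06],[0,0,-0.065],[0,0,-0.065]],"twist":[[0,0,0],[0,0,0],[0,0,0],[0,0,0],[0,0,0],[0,0,0],[0,0,0],[0,0,0]],"gripper":[1,1,1,1,1,1,1,1]}' 50
python3 - <<'E'
from h import *
b=np.mean([capture("scene").astype(float) for _ in range(6)],0).astype(np.uint8)
s=observe();print(s['ft_force'].round(2),s['torque'].round(3))
c=cv2.resize(b[185:225,255:295],None,fx=15,fy=15,interpolation=cv2.INTER_CUBIC)
cv2.imwrite("pics/i.png",cv2.convertScaleAbs(c,alpha=1.2))
T=lambda X:((proj("scene",X)-[255,185]+.5)*15-.5).round(0)
print({z:T([.638,.062,z]).tolist() for z in(.05,.074,.082,.106)})
E
```

```text
time: 22.75
position: [0.5163, 0.1056, 0.0918]
ee_rot: [-0.0, 0.175, 0.985, -0.0]
ft_force: [0.2, -0.0, -2.7]
finger_gap: 0.0279
finger_force: 49.9
[-0.24  0.34 -1.36] [ 0.048 -0.11   0.005]
{0.05: [251.0, 415.0], 0.074: [253.0, 329.0], 0.082: [254.0, 300.0], 0.106: [256.0, 211.0]}
```

View pics/i.png

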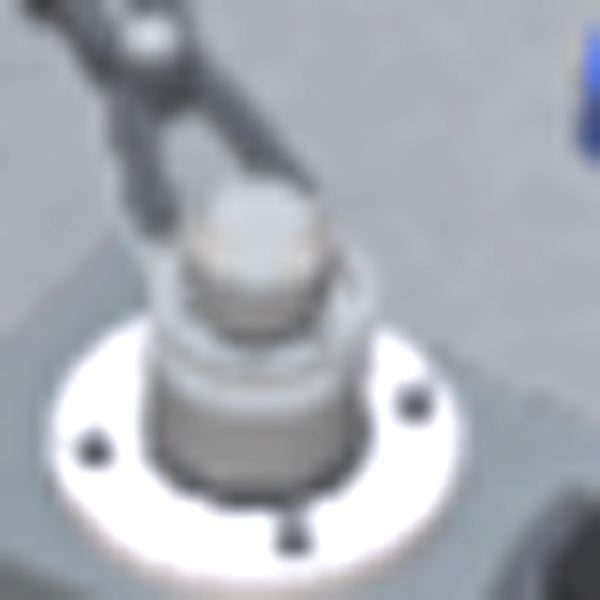

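The ring surrounds the stub: its outer edges are at columns 150 and 375, and the stub edges at 190 and 328, so it is laterally centred within about 1 mm. Next I'll check the height with a light touch on the spacer.

```bash
python3 -m pendant '{"translation":[[0,0,-0.005],[0,0,-0.01],[0,0,-0.015],[0,0,-0.018],[0,0,-0.018],[0,0,-0.018],[0,0,-0.018],[0,0,-0.018]],"twist":[[0,0,0],[0,0,0],[0,0,0],[0,0,0],[0,0,0],[0,0,0],[0,0,0],[0,0,0]],"gripper":[1,1,1,1,1,1,1,1]}' 50
python3 -c "
from h import *
A=[]
for i in range(6): capture('scene');s=observe();A.append(np.r_[s['ft_force'],s['torque']*10,s['position'][2]*1000])
print(np.mean(A,0).round(2))"
```

```text
time: 24.05
position: [0.5164, 0.1056, 0.0866]
ee_rot: [-0.0, 0.175, 0.985, -0.0]
ft_force: [0.4, -0.5, -1.9]
finger_gap: 0.0279
finger_force: 49.9
[ 8.000e-02  3.300e-01 -1.180e+00  4.500e-01 -7.500e-01 -1.200e-01
  8.656e+01]
```

```bash
cat > q.py <<'E'
from h import *
A=[]
for i in range(4): capture('scene');s=observe();A.append(np.r_[s['ft_force'],s['torque']*10,s['position']*1000])
print(np.mean(A,0).round(2).tolist(),s['time'])
E
python3 -m pendant '{"translation":[[0,0,-0.003],[0,0,-0.005],[0,0,-0.005],[0,0,-0.005],[0,0,-0.005],[0,0,-0.005],[0,0,-0.005],[0,0,-0.005]],"twist":[[0,0,0],[0,0,0],[0,0,0],[0,0,0],[0,0,0],[0,0,0],[0,0,0],[0,0,0]],"gripper":[1,1,1,1,1,1,1,1]}' 50 >/dev/null;python3 q.py
python3 -m pendant '{"translation":[[0,0,-0.003],[0,0,-0.004],[0,0,-0.004],[0,0,-0.004],[0,0,-0.004],[0,0,-0.004],[0,0,-0.004],[0,0,-0.004]],"twist":[[0,0,0],[0,0,0],[0,0,0],[0,0,0],[0,0,0],[0,0,0],[0,0,0],[0,0,0]],"gripper":[1,1,1,1,1,1,1,1]}' 50 >/dev/null;python3 q.py
```

```text
[-0.58, 0.0, -0.75, 0.55, -1.28, -0.03, 516.4, 105.58, 85.05] 25.55
[-1.35, 0.16, 1.01, 0.66, -0.31, -0.24, 516.35, 105.62, 83.84] 26.75
```

```bash
python3 -m pendant '{"translation":[[0,0,0.02],[0,0,0.043],[0,0,0.043],[0.003,-0.001,0.043],[0.006,-0.002,0.043],[0.009,-0.003,0.043],[0.009,-0.003,0.043],[0.009,-0.003,0.043]],"twist":[[0,0,0],[0,0,0],[0,0,0],[0,0,0],[0,0,0],[0,0,0],[0,0,0],[0,0,0]],"gripper":[1,1,1,1,1,1,1,1]}' 50 >/dev/null;python3 q.py
python3 -m pendant '{"translation":[[-0.003,0.001,0],[-0.006,0.002,0],[-0.009,0.003,0],[-0.012,0.004,0],[-0.015,0.005,0],[-0.018,0.006,0],[-0.018,0.006,0],[-0.018,0.006,0]],"twist":[[0,0,0],[0,0,0],[0,0,0],[0,0,0],[0,0,0],[0,0,0],[0,0,0],[0,0,0]],"gripper":[1,1,1,1,1,1,1,1]}' 50 >/dev/null;python3 q.py
```

```text
[-0.0, -0.06, -1.43, 0.75, -1.08, -0.25, 519.06, 104.69, 96.74] 27.95
[0.04, 0.27, -1.28, 0.44, -0.87, 0.04, 513.73, 106.45, 96.74] 29.15
```

There's no contact at ±2.9 mm along the pliers' axis and the clearance is 3 mm, so the ring is centred. I'll return to the centre at groove level.

```bash
python3 -m pendant '{"translation":[[0.004,-0.001,0],[0.009,-0.003,0],[0.009,-0.003,-0.007],[0.009,-0.003,-0.014],[0.009,-0.003,-0.0197],[0.009,-0.003,-0.0197],[0.009,-0.003,-0.0197],[0.009,-0.003,-0.0197]],"twist":[[0,0,0],[0,0,0],[0,0,0],[0,0,0],[0,0,0],[0,0,0],[0,0,0],[0,0,0]],"gripper":[1,1,1,1,1,1,1,1]}' 50;python3 q.py
python3 - <<'E'
from h import *
b=np.mean([capture("scene").astype(float) for _ in range(4)],0).astype(np.uint8)
c=cv2.resize(b[185:225,255:295],None,fx=15,fy=15,interpolation=cv2.INTER_CUBIC)
cv2.imwrite("pics/j.png",cv2.convertScaleAbs(c,alpha=.9))
E
```

```text
time: 30.15
position: [0.5165, 0.1056, 0.0909]
ee_rot: [0.0, 0.175, 0.985, 0.0]
ft_force: [1.1, -0.4, -1.7]
finger_gap: 0.0283
finger_force: 49.9
[0.17, 0.2, -1.57, 0.35, -0.66, 0.28, 516.42, 105.56, 90.9] 30.35
```

View pics/j.png

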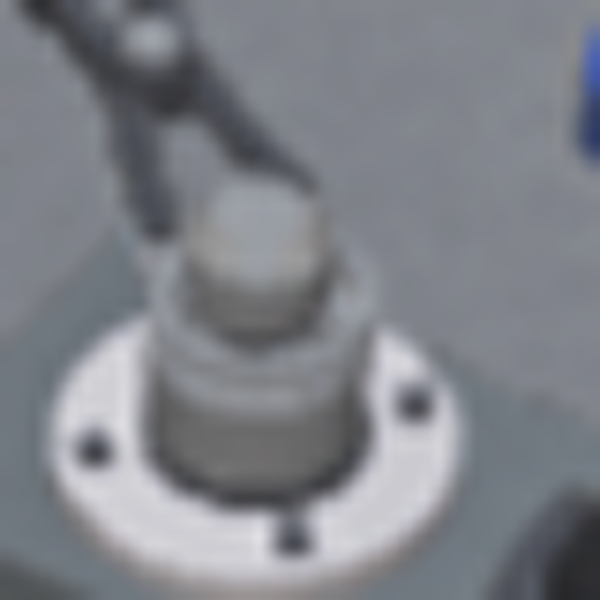

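The ring (outer edges at columns 150 and 373) surrounds the stub (190–328) at groove level, clear of the spacer, with no contact force. I'm handing it in.

```bash
python3 -c "
from station import *
print(finish_job())"
```

```text
the job is handed in; nothing more can be done
None
```

I handed the job in at about 30.5 s. The spacer sits fully down on the shoulder and is released. The gripper alone holds the squeezed pliers, with the spread ring level with the groove, roughly centred, and no contact force measured.

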